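Snap the clip lid of the biscuit box shut all round

TASK

The lid is on the glass biscuit box but all four of its blue locking flaps still stand open: press them down all round the rim until every one has clicked shut against the glass. This is only pressing, with the fingertips: the box stays standing flat and about where it is, never lifted or shoved away, and the other things on the worktop are left alone.

Things in the scene. Friction and masses are not known exactly. Their poses are not given: they have to be found in the camera images.
- food_box: glass box of biscuits, white lid already seated; loose, about 1 kg. Origin: centre of its underside, z up. The lid is 140 mm along the box's x and 190 mm along its y, its top 72 mm up; the glass below is set back 8 mm. A blue locking flap runs along each side of the lid. The box is yawed at most 0.5 rad. A flap springs back open (0.07 N m at most) until pressed under 0.5 rad; below 0.35 it snaps shut by itself
- flap_near (a joint): blue flap on the box's -x side: 124 mm long, 24 mm from hinge to free edge, a plain plate 3 mm thick. Hinge line: 71.5 mm from the box's centre, 67 mm above the worktop. Angle (rad): 0 shut, hanging straight down by the glass; 1.57 standing out level; 2.4 its upper stop
- flap_near_edge (a point): middle of the free edge of flap_near, moving with it; when shut it is 71.5 mm out from the box's centre and 43 mm above the worktop
- flap_far (a joint): blue flap on the box's +x side: 124 mm long, 24 mm from hinge to free edge, a plain plate 3 mm thick. Hinge line: 71.5 mm from the box's centre, 67 mm above the worktop. Angle (rad): 0 shut, hanging straight down by the glass; 1.57 standing out level; 2.4 its upper stop
- flap_far_edge (a point): middle of the free edge of flap_far, moving with it; when shut it is 71.5 mm out from the box's centre and 43 mm above the worktop
- flap_left (a joint): blue flap on the box's +y side: 80 mm long, 24 mm from hinge to free edge, a plain plate 3 mm thick. Hinge line: 96.5 mm from the box's centre, 67 mm above the worktop. Angle (rad): 0 shut, hanging straight down by the glass; 1.57 standing out level; 2.4 its upper stop
- flap_left_edge (a point): middle of the free edge of flap_left, moving with it; when shut it is 96.5 mm out from the box's centre and 43 mm above the worktop
- flap_right (a joint): blue flap on the box's -y side: 80 mm long, 24 mm from hinge to free edge, a plain plate 3 mm thick. Hinge line: 96.5 mm from the box's centre, 67 mm above the worktop. Angle (rad): 0 shut, hanging straight down by the glass; 1.57 standing out level; 2.4 its upper stop
- flap_right_edge (a point): middle of the free edge of flap_right, moving with it; when shut it is 96.5 mm out from the box's centre and 43 mm above the worktop
- jam_jar: amber jam jar with a red cap, 62 mm across, 82 mm tall, standing near the box; origin under its centre. Bystander: leave alone.
- spoon: wooden-handled spoon 200 mm long lying near the box, 20 mm high; origin under its middle, x along it. Bystander: leave alone.
- tumbler: white tumbler with a dark lid, 83 mm across, 160 mm tall; origin under its centre. Bystander: leave alone.
- mug: white mug, 82 mm across, 92 mm tall, handle at its +y; origin under its centre. Bystander: leave alone.
- orange_bowl: orange bowl, 144 mm across, 55 mm tall; origin under its centre. Bystander: leave alone.
- spray_bottle: blue spray bottle with a white head, 74 mm across, 222 mm tall; origin under its centre. Bystander: leave alone.
- small_box: smaller, square food box with a green lid that is already shut, 122 mm wide, 64 mm tall; origin under its centre. Bystander: leave alone.

How it is judged:
At the end, for the whole second after the job is handed in: all four flaps are within 0.15 rad of shut; the box is at rest, flat (within 0.05 rad) and within 40 mm of where it stood (value of joint each of flap_near, flap_far, flap_left, flap_right below 0.15 rad and distance of food_box from where it was at the start of the episode below 0.04 m and angle between food_box's own z axis and vertical below 0.05 rad and linear speed of food_box below 0.02 m/s); the robot touches nothing.
It fails at once if the food box is lifted or tipped (15 mm up or 0.15 rad) (height (world z) of food_box above 0.015 m or angle between food_box's own z axis and vertical above 0.15 rad).
It fails at once if the food box is shoved more than 60 mm (distance of food_box from where it was at the start of the episode above 0.06 m).
It fails at once if one of the other things is moved more than 30 mm (distance of any of jam_jar, spoon, tumbler, mug, orange_bowl, spray_bottle, small_box from where it was at the start of the episode above 0.03 m).
It also fails if it takes over 56 s, if anything falls off the work surface, if the arm or the gripper's body presses on something with over 40 N, if the wrist force passes 120 N, or if a joint passes its speed limit or range.

ROBOT

A 7-joint arm with a two-finger parallel gripper is mounted at the origin on the work surface. World frame = base frame: x ahead of the robot, y to its left, z up, the work surface at z = 0. Lengths are in m, angles in rad, forces in N, time in s.
With the tool pointing down it reaches from about 0.4 to 0.85 m from the base axis. Payload 10.4 kg.
Tool frame: the origin (TCP) lies at the very end of the fingers, on their centre line; the grasp point (between the pads) lies manip.grasp_offset behind it (manip.grasp_offset is the distance from the TCP to the grasp point, in m); z points along the fingers, x is the direction in which the jaws open and shut, and the axes are right-handed (so a half turn about z gives the same grasp; the last joint's range is limited). The gripper opens to 85 mm and grips with 20 to 120 N. Pads are 22 mm wide; open, the fingers measure 114 mm over their backs; the gripper's body (76 mm by 85 mm) begins 54 mm behind the grasp point. The pads swing forward as they close: fully open they stand 13 mm farther back than shut.
Start: joints at [1.156, 0.332, -0.065, 1.46, 0.022, 1.35, -0.088], TCP at [0.239, -0.578, 0.231] pointing down, gripper open.
Joint ranges: [-2.6, 2.6], [-0.5, 2.12], [-1.47, 1.34], [0.16, 2.42], [-1.27, 4.41], [0.06, 2.06], [-2.6, 2.6]. Speed limits (rad/s): [2.22, 2.22, 2.79, 2.79, 3.14, 3.14, 3.14].

INTERFACE

Orientations are given as a unit quaternion [x, y, z, w].
In Python, from workcell import manip gives the robot as it stands.
- The arm moves only by the shell command python3 -m crank 'ROWS' [FORCE]. ROWS is JSON, a list that holds one entry, the list of rows, each a list of 7 numbers: the shift along the world's x, y, z in units of 60 mm (1.0 is 60 mm), then the turn, a rotation vector about the world's x, y, z in units of 5 degrees (1.0 is 5 degrees), then the finger opening in mm, from 0 to 85.4. A call has 1 to 8 rows; each row shifts and turns the commanded pose from where the row before left it; what a row does not reach is not made up. A row lasts 1/8 s, in which the tool goes at most 62.5 mm and 10.7 degrees, less where a joint would pass 70% of its speed; a pose out of reach is approached as far as the arm can. A call is refused whole if a number of a shift passes 1 or a number of a turn 1, either way. A call with a gripper value outside its range is refused whole. The fingers move at their own pace and stop on an object; FORCE is the grip in N (left out, the last holds). Time passes only in rows, so rows that do not move let the fingers close. It gives the time, the measured TCP pose, the force and the opening at its end, in the units of the state.
- manip.get_obs(): the state, without advancing time (a new reading comes with each control period).
- manip.camera(name): name is "scene" or "top" or "wrist"; returns (picture, depth): 420x560x3 uint8, blue, green, red; 420x560 float32, m along the optical axis (not along the pixel's ray), 0 where there is no reading.
- manip.get_calibration(name): a dict with "fx", "fy", "cx", "cy" (pixels), "k1" (the pictures are not rectified: a ray, as slopes to the right and down, at radius r is drawn at 1 + k1 r^2 times it, then the intrinsics apply), "rvec" (rotation vector, rad) and "tvec" (3), from world to camera coordinates, as OpenCV has them; the wrist camera has in their place "T_tool_cam" (4x4, takes a point from camera to tool coordinates, whose origin is the TCP and whose axes are the tool frame's). Camera axes: x right, y down, z forward; pixel columns grow to the right and rows downward; lengths in m; the calibration is good to about 2 mm. A picture is of the moment at which its call begins: read the wrist's pose just before it. get_calibration takes no time and is no camera call.
- manip.hand_in(): hands the job in, once; it reports no verdict.
The state is a dict: "clock": time; "joint_pos": joint angles; "joint_velocities": joint speeds; "tau": joint torques, N m; "position": TCP position; "ee_rot": TCP orientation; "ft_force": force on the tool from outside, world axes, zero at the start; "torque": the same for the moment, N m; "grip_width": opening from 0.0 (shut) to 1.0 (fully open).
Only numpy, scipy, OpenCV 4.12 (cv2) and the standard library are available. Lean on these libraries where they do the work, as an engineer would, in place of code of your own. Each camera call takes 0.05 s, during which the arm holds its last target.

## Working session

There is one attempt and no reset: what is moved stays moved. The work goes in short steps, Python scripts to look and compute and a shell command to move; the robot and the scene stay as the last step left them, time stands still between calls to the robot, and variables do not carry over. Pictures are saved under pics/ and viewed, and the job is handed in when it is done.

```bash
mkdir -p pics; ls; python3 - <<'E'
from workcell import manip
import cv2
o=manip.get_obs();print({k:(v if not hasattr(v,'round') else v) for k,v in o.items()})
print(manip.grasp_offset)
for n in("scene","top"):
    p,d=manip.camera(n);cv2.imwrite(f'pics/{n}0.png',p)
    import numpy as np;np.save(f'pics/{n}0.npy',d);print(manip.get_calibration(n))
print(manip.get_calibration("wrist"))
E
```

```text
pics
{'clock': 0.0, 'joint_pos': array([ 1.1564165 ,  0.33286405, -0.06467761,  1.4609489 ,  0.02162966,
        1.34989306, -0.08850901]), 'joint_velocities': array([-0.00053742, -0.00175118,  0.00101961,  0.00207274,  0.0002614 ,
        0.00104549,  0.00103001]), 'tau': array([-1.69085688e-04, -6.25456166e+01,  4.92401782e-02, -3.91603410e+01,
        1.61472335e-02,  9.92636138e-03,  2.96933899e-05]), 'position': array([ 0.23847628, -0.5773083 ,  0.23051715]), 'ee_rot': array([ 8.31213265e-01, -5.55953241e-01, -6.15922261e-04, -3.50439217e-04]), 'ft_force': array([ 0.98818245, -0.51496481,  0.4687688 ]), 'torque': array([-0.0087474 ,  0.05410338, -0.02386138]), 'grip_width': 0.9990401884098339}
0.0187
{'fx': 383.95546775588366, 'fy': 383.95546775588366, 'cx': 280.6509748121366, 'cy': 210.5114596343876, 'k1': -0.09862265710825925, 'rvec': array([ 2.12727768,  0.97449621, -0.46478134]), 'tvec': array([-0.37353641, -0.21656196,  1.53708414])}
{'fx': 481.13986059736817, 'fy': 481.13986059736817, 'cx': 275.8675716087713, 'cy': 197.40860835995878, 'k1': -0.06767920126841988, 'rvec': array([ 2.1298655 , -2.17870209,  0.10868859]), 'tvec': array([0.02665096, 0.59736833, 1.22042277])}
{'fx': 289.32433236786125, 'fy': 289.32433236786125, 'cx': 276.41196727057223, 'cy': 210.80539848302342, 'k1': -0.06001648992954228, 'T_tool_cam': array([[ 9.99999529e-01,  2.10051662e-04,  9.47096767e-04,
         1.96783586e-04],
       [-4.83269803e-04,  9.54379030e-01,  2.98597444e-01,
        -7.54682592e-02],
       [-8.41168404e-04, -2.98597762e-01,  9.54378682e-01,
        -1.43810682e-01],
       [ 0.00000000e+00,  0.00000000e+00,  0.00000000e+00,
         1.00000000e+00]])}
```

View pics/scene0.png

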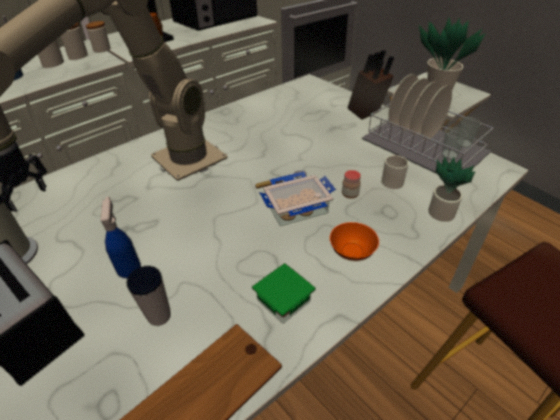

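View pics/top0.png

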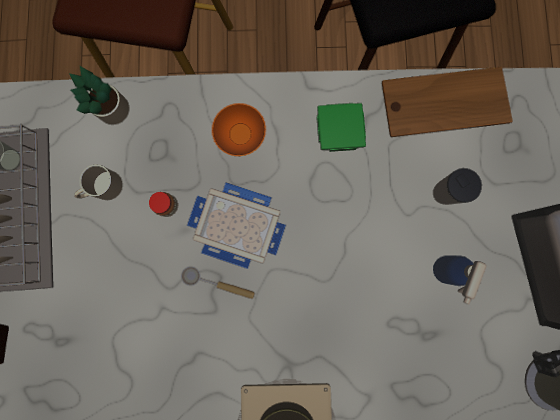

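```bash
cat > h.py <<'E'
import numpy as np,cv2
from scipy.spatial.transform import Rotation as R
from workcell import manip
def rays(c,uv):
    K=np.array([[c['fx'],0,c['cx']],[0,c['fy'],c['cy']],[0,0,1]])
    s=(np.asarray(uv,float)-[c['cx'],c['cy']])/[c['fx'],c['fy']]
    q=s.copy()
    for _ in range(10): q=s/(1+c['k1']*(q**2).sum(-1,keepdims=True))
    return np.concatenate([q,np.ones_like(q[...,:1])],-1)
def camT(n,o=None):
    c=manip.get_calibration(n)
    if n=='wrist':
        T=np.eye(4);T[:3,:3]=R.from_quat(o['ee_rot']).as_matrix();T[:3,3]=o['position']
        T=T@c['T_tool_cam'];return c,T[:3,:3],T[:3,3]
    M=R.from_rotvec(c['rvec']).as_matrix();return c,M.T,-M.T@c['tvec']
def cloud(n,d,o=None):
    c,A,t=camT(n,o);v,u=np.mgrid[:420,:560]
    r=rays(c,np.stack([u,v],-1))
    return (r*d[...,None])@A.T+t
def plane(n,uv,z,o=None):
    c,A,t=camT(n,o);r=rays(c,uv)@A.T
    return t+r*((z-t[2])/r[...,2])[...,None]
E
python3 - <<'E'
from h import *
p=cv2.imread('pics/top0.png');d=np.load('pics/top0.npy');W=cloud('top',d)
hsv=cv2.cvtColor(p,cv2.COLOR_BGR2HSV)
blue=((hsv[...,0]>100)&(hsv[...,0]<130)&(hsv[...,1]>140)).astype(np.uint8)
blue[:,330:]=0
blue=cv2.morphologyEx(blue,cv2.MORPH_CLOSE,np.ones((7,7)))
n,l,s,c=cv2.connectedComponentsWithStats(blue)
for i in range(1,n):
    if s[i,4]<60: continue
    m=l==i;print(s[i],c[i],W[m].mean(0).round(3),W[m].min(0).round(3),W[m].max(0).round(3))
    ct,_=cv2.findContours(m.astype(np.uint8),0,2);rr=cv2.minAreaRect(ct[0]);print(rr)
    print(np.percentile(W[m][:,2],[5,25,50,75,95]).round(3))
    print(plane('top',cv2.boxPoints(rr),0.067).round(3).tolist())
roi=np.zeros((420,560),bool);roi[170:280,170:300]=1
m=roi&(W[...,2]>0.065)&(W[...,2]<0.08)&(blue==0)
m=cv2.morphologyEx(m.astype(np.uint8),cv2.MORPH_OPEN,np.ones((3,3)))
print(m.sum(),W[m>0].mean(0))
rr=cv2.minAreaRect(np.argwhere(m)[:,::-1].astype(np.float32));print(rr)
b=plane('top',cv2.boxPoints(rr),0.072);print(b.round(3),b.mean(0),np.linalg.norm(b-np.roll(b,1,0),axis=1))
cv2.imwrite('pics/m.png',cv2.resize(np.hstack([p[160:290,160:310],cv2.merge([blue*255,m*255,m*0])[160:290,160:310]]),None,fx=2.6,fy=2.6))
# jar and spoon
red=((hsv[...,0]<8)|(hsv[...,0]>172))&(hsv[...,1]>150);red[:,:130]=0;red[:,190:]=0;red[:170]=0;red[230:]=0
uv=np.argwhere(red)[:,::-1].mean(0);print('jar',plane('top',uv,0.082))
for uv in [(190,275),(218,286),(254,296)]: print('spoon',plane('top',np.array(uv),0.012))
E
```

```text
[223 183  48  23 449] [246.58129176 194.11358575] [0.605 0.088 0.061] [ 0.452 -0.004 -0.006] [0.633 0.147 1.282]
((246.59999084472656, 194.1999969482422), (46.80171585083008, 9.486832618713379), 18.434947967529297)
[-0.001  0.066  0.069  0.071  0.074]
[[0.613, 0.147, 0.067], [0.636, 0.14, 0.067], [0.595, 0.027, 0.067], [0.572, 0.035, 0.067]]
[188 196  18  32 276] [196.39130435 211.41666667] [0.563 0.216 0.067] [ 0.523  0.193 -0.007] [0.601 0.235 0.085]
((196.38865661621094, 211.46104431152344), (8.966653823852539, 30.439428329467773), 19.29004669189453)
[0.    0.07  0.074 0.077 0.08 ]
[[0.531, 0.239, 0.067], [0.603, 0.214, 0.067], [0.595, 0.192, 0.067], [0.523, 0.218, 0.067]]
[268 223  17  31 250] [276.084 238.024] [0.491 0.014 0.071] [ 0.452 -0.006 -0.005] [0.529 0.035 1.282]
((276.20001220703125, 237.90000915527344), (7.905693531036377, 30.674089431762695), 18.43494987487793)
[0.    0.07  0.074 0.077 0.081]
[[0.459, 0.036, 0.067], [0.531, 0.01, 0.067], [0.524, -0.008, 0.067], [0.452, 0.018, 0.067]]
[202 245  48  23 421] [225.6912114  255.70071259] [0.45  0.142 0.064] [ 0.42  -0.004 -0.008] [0.477 0.201 1.282]
((225.60003662109375, 255.70004272460938), (47.750389099121094, 8.538147926330566), 18.434947967529297)
[-0.001  0.068  0.072  0.074  0.078]
[[0.459, 0.203, 0.067], [0.48, 0.196, 0.067], [0.44, 0.082, 0.067], [0.419, 0.089, 0.067]]
3272 [0.52631287 0.11529541 0.06927787]
((236.15000915527344, 225.04998779296875), (75.57843017578125, 55.65608596801758), 18.434947967529297)
[[0.492 0.227 0.072]
 [0.625 0.182 0.072]
 [0.56  0.001 0.072]
 [0.428 0.048 0.072]] [0.52621711 0.11453455 0.072     ] [0.1904771  0.14072142 0.19256363 0.13937527]
jar [0.5873838  0.30718365 0.082     ]
spoon [0.40075605 0.24331099 0.012     ]
spoon [0.37091863 0.16977007 0.012     ]
spoon [0.34337916 0.07598253 0.012     ]
```

View pics/m.png

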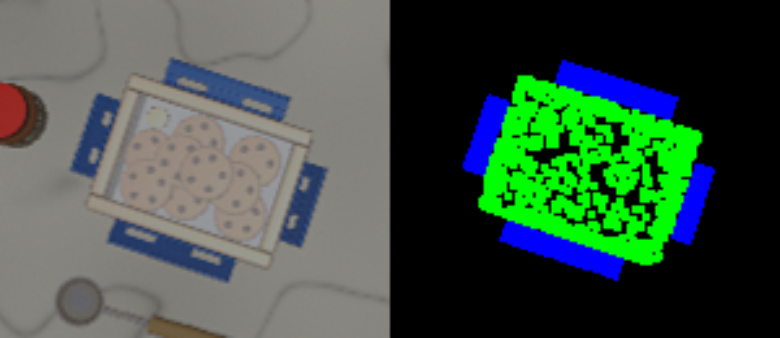

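```bash
python3 -m crank '[[[0,0,0.8,0,0,0,0],[0,0.3,0.6,0,0,0.5,0],[0.35,0.8,0,0,0,0.9,0],[0.35,0.8,0,0,0,0.9,0],[0.35,0.8,0,0,0,0.9,0],[0.35,0.8,0,0,0,0.9,0],[0.35,0.8,0,0,0,0.9,0],[0.35,0.8,0,0,0,0.9,0]]]'
python3 -m crank '[[[0.35,0.8,0,0,0,0.9,0],[0.35,0.8,0,0,0,0.9,0],[0.35,0.8,0,0,0,0.9,0],[0.35,0.8,0,0,0,0.9,0],[0.35,0.8,0,0,0,0.9,0],[0.3,0.8,0,0,0,0.1,0],[0,0,0,0,0,0,0],[0,0,0,0,0,0,0]]]'
```

```text
clock: 1.1
position: [0.365, -0.2699, 0.3151]
ee_rot: [0.946, -0.325, -0.0, 0.0]
ft_force: [0.4, -0.2, 0.3]
grip_width: -0.0
clock: 2.1
position: [0.4875, 0.0157, 0.315]
ee_rot: [0.991, -0.131, -0.0, 0.0]
ft_force: [0.7, -0.9, 1.0]
grip_width: -0.005
```

```bash
python3 -m crank '[[[0,-0.1,0,0,0,-0.9,0],[0,0,0,0,0,0,0]]]'
cat > look.py <<'E'
import sys
from h import *
def go(tag):
    o=manip.get_obs();p,d=manip.camera('wrist');W=cloud('wrist',d,o)
    cv2.imwrite(f'pics/{tag}.png',p);print(o['clock'],o['position'].round(4),o['ft_force'].round(1))
    hsv=cv2.cvtColor(p,cv2.COLOR_BGR2HSV)
    blue=((hsv[...,0]>100)&(hsv[...,0]<130)&(hsv[...,1]>140)&(W[...,2]>0.02)&(W[...,2]<0.12)&(d>0)).astype(np.uint8)
    n,l,s,c=cv2.connectedComponentsWithStats(cv2.morphologyEx(blue,cv2.MORPH_CLOSE,np.ones((5,5))))
    C=np.array([.527,.1148]);yw=-.342;bx=np.array([np.cos(yw),np.sin(yw)]);by=np.array([-bx[1],bx[0]])
    for i in range(1,n):
        if s[i,4]<150: continue
        Q=W[(l==i)&(blue>0)];B=np.c_[(Q[:,:2]-C)@bx,(Q[:,:2]-C)@by,Q[:,2]]
        print(s[i],'box-frame mm 2/50/98%',(1000*np.percentile(B,[2,50,98],axis=0)).round(0).tolist())
    return p,d,W,o
if __name__=='__main__': go(sys.argv[1])
E
python3 look.py w1
```

```text
clock: 2.35
position: [0.4874, 0.0085, 0.3152]
ee_rot: [0.985, -0.171, -0.0, 0.0]
ft_force: [-0.3, -0.3, 0.0]
grip_width: 0.001
2.35 [0.4874 0.0085 0.3152] [-0.3 -0.3  0. ]
[244   0  67   8 402] box-frame mm 2/50/98% [[-39.0, 93.0, 68.0], [-1.0, 96.0, 70.0], [37.0, 100.0, 73.0]]
[ 199   37   25  104 1651] box-frame mm 2/50/98% [[-93.0, -60.0, 69.0], [-85.0, 2.0, 75.0], [-72.0, 58.0, 79.0]]
[ 331   38   24  103 1618] box-frame mm 2/50/98% [[70.0, -60.0, 69.0], [84.0, 3.0, 71.0], [93.0, 58.0, 73.0]]
[248 167  59  17 847] box-frame mm 2/50/98% [[-39.0, -118.0, 69.0], [-1.0, -109.0, 76.0], [37.0, -98.0, 81.0]]
```

View pics/w1.png

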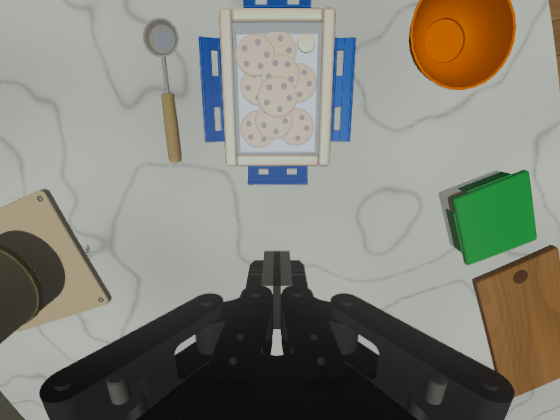

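```bash
python3 -m crank '[[[-0.02,-0.05,-0.9,0,0,0,0],[0,0,-0.9,0,0,0,0],[0,0,-0.9,0,0,0,0],[0,0,-0.8,0,0,0,0],[0,0,-0.2,0,0,0,0],[0,0,-0.2,0,0,0,0]]]'
python3 -m crank '[[[0,0,-0.2,0,0,0,0],[0,0,-0.2,0,0,0,0],[0,0,-0.2,0,0,0,0],[0,0,-0.2,0,0,0,0],[0,0,0,0,0,0,0]]]'
```

```text
clock: 3.15
position: [0.4874, 0.0072, 0.0821]
ee_rot: [0.985, -0.17, 0.001, -0.0]
ft_force: [0.7, -0.5, -0.6]
grip_width: -0.002
clock: 3.78
position: [0.4858, 0.0074, 0.0325]
ee_rot: [0.985, -0.17, -0.001, -0.0]
ft_force: [0.2, 0.5, -0.5]
grip_width: -0.003
```

```bash
python3 -m crank '[[[0.012,0.032,0,0,0,0,0],[0.012,0.032,0,0,0,0,0],[0.012,0.032,0,0,0,0,0],[0,0,0,0,0,0,0]]]'
python3 look.py w2
```

```text
clock: 4.28
position: [0.4887, 0.0124, 0.0336]
ee_rot: [0.985, -0.17, 0.0, 0.001]
ft_force: [-1.4, -3.8, 3.0]
grip_width: -0.001
4.275 [0.4887 0.0124 0.0336] [-1.4 -3.8  3. ]
[    0     0   103   207 13363] box-frame mm 2/50/98% [[-93.0, -61.0, 69.0], [-84.0, -21.0, 74.0], [-71.0, 6.0, 79.0]]
[  457     0   100   202 11656] box-frame mm 2/50/98% [[69.0, -61.0, 69.0], [83.0, -20.0, 71.0], [93.0, 7.0, 73.0]]
[ 186  276  187    6 1089] box-frame mm 2/50/98% [[-39.0, -99.0, 69.0], [-2.0, -97.0, 70.0], [37.0, -96.0, 71.0]]
```

View pics/w2.png

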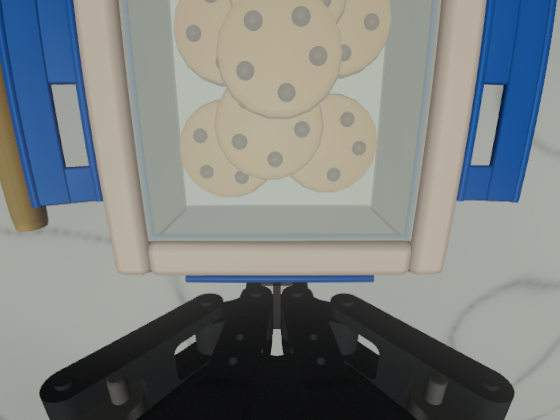

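```bash
python3 -m crank '[[[0.006,0.016,0,0,0,0,0],[0.006,0.016,0,0,0,0,0],[-0.05,-0.14,0,0,0,0,0],[-0.1,-0.28,0.2,0,0,0,0],[0,0,0.5,0,0,0,0],[0,0,0.8,0,0,0,0],[0,0,0,0,0,0,0]]]'
python3 look.py w3
```

```text
clock: 5.2
position: [0.4825, -0.0101, 0.1265]
ee_rot: [0.985, -0.17, 0.003, -0.0]
ft_force: [0.9, -0.3, -0.9]
grip_width: 0.0
5.2 [ 0.4825 -0.0101  0.1265] [ 0.9 -0.3 -0.9]
[ 119    0   53  130 4651] box-frame mm 2/50/98% [[-93.0, -60.0, 69.0], [-84.0, -16.0, 74.0], [-71.0, 14.0, 79.0]]
[ 379    0   51  129 4402] box-frame mm 2/50/98% [[69.0, -59.0, 69.0], [83.0, -15.0, 71.0], [93.0, 15.0, 73.0]]
[220 177 112   4 398] box-frame mm 2/50/98% [[-38.0, -97.0, 69.0], [3.0, -96.0, 70.0], [37.0, -95.0, 71.0]]
```

View pics/w3.png

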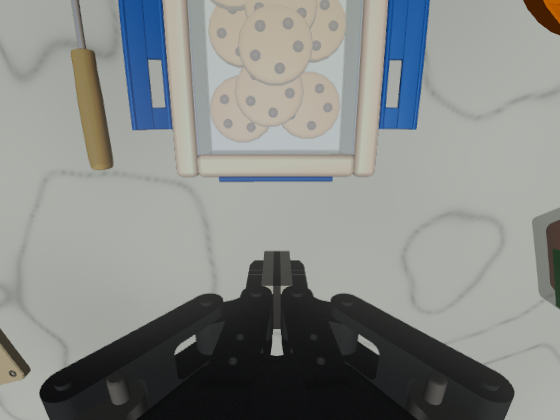

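```bash
python3 -m crank '[[[0.55,0.39,0,0,0,0,0],[0.55,0.39,0,0,0,0,0],[0.55,0.39,0,0,0,0,0],[0.56,0.39,0,0,0,0,0],[0,0,0,0,0,0,0],[0,0,-0.5,0,0,0,0],[0,0,-0.2,0,0,0,0]]]'
python3 -m crank '[[[0,0,-0.2,0,0,0,0],[0,0,-0.2,0,0,0,0],[0,0,-0.2,0,0,0,0],[0,0,-0.2,0,0,0,0],[0,0,0,0,0,0,0]]]'
python3 look.py w4
```

```text
clock: 6.12
position: [0.6112, 0.0827, 0.0787]
ee_rot: [0.985, -0.17, -0.002, 0.001]
ft_force: [0.4, 0.2, 0.1]
grip_width: -0.003
clock: 6.75
position: [0.6119, 0.0832, 0.032]
ee_rot: [0.985, -0.17, -0.001, 0.0]
ft_force: [0.0, 0.1, 1.1]
grip_width: 0.006
6.75 [0.6119 0.0832 0.032 ] [0.  0.1 1.1]
[   0    0  126   67 6529] box-frame mm 2/50/98% [[-5.0, 96.0, 69.0], [18.0, 105.0, 73.0], [38.0, 112.0, 78.0]]
[ 219  155   23  146 1529] box-frame mm 2/50/98% [[69.0, 1.0, 53.0], [71.0, 33.0, 70.0], [72.0, 61.0, 71.0]]
```

View pics/w4.png

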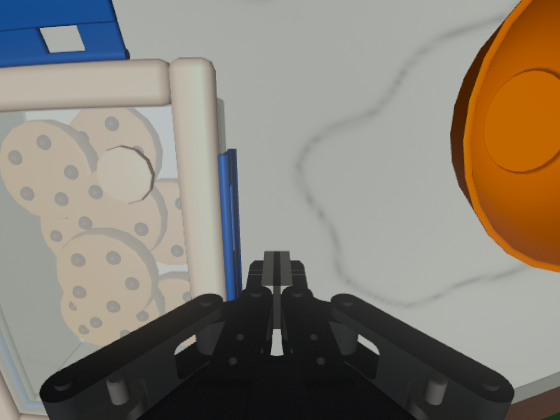

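```bash
python3 -m crank '[[[-0.032,0.011,0,0,0,0,0],[-0.032,0.011,0,0,0,0,0],[-0.032,0.011,0,0,0,0,0],[0,0,0,0,0,0,0]]]'
python3 -m crank '[[[-0.032,0.011,0,0,0,0,0],[-0.032,0.011,0,0,0,0,0],[0,0,0,0,0,0,0]]]'
```

```text
clock: 7.3
position: [0.6076, 0.0853, 0.0336]
ee_rot: [0.985, -0.17, 0.001, -0.0]
ft_force: [1.5, -0.6, 0.1]
grip_width: -0.004
clock: 7.68
position: [0.6036, 0.0866, 0.0336]
ee_rot: [0.985, -0.17, 0.0, 0.0]
ft_force: [2.9, -1.7, 2.6]
grip_width: 0.005
```

```bash
python3 -m crank '[[[-0.032,0.011,0,0,0,0,0],[0,0,0,0,0,0,0]]]'
python3 look.py w5
```

```text
clock: 7.92
position: [0.6017, 0.0873, 0.0336]
ee_rot: [0.985, -0.17, 0.0, -0.0]
ft_force: [3.9, -1.8, 2.3]
grip_width: -0.002
7.925 [0.6017 0.0873 0.0336] [ 3.9 -1.8  2.3]
[   0    0  142   69 7794] box-frame mm 2/50/98% [[-17.0, 95.0, 69.0], [7.0, 105.0, 74.0], [32.0, 113.0, 78.0]]
[ 232  156   15  142 1205] box-frame mm 2/50/98% [[62.0, 5.0, 58.0], [64.0, 35.0, 70.0], [65.0, 61.0, 71.0]]
```

View pics/w5.png

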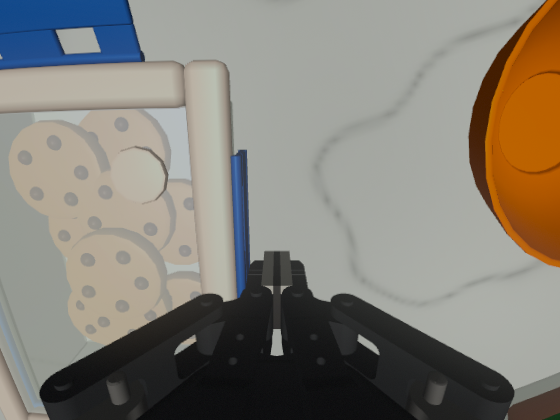

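```bash
python3 -m crank '[[[0.12,-0.04,0,0,0,0,0],[0.25,-0.08,0.2,0,0,0,0],[0,0,0.7,0,0,0,0],[0,0,0.7,0,0,0,0],[0,0,0,0,0,0,0]]]'
python3 look.py w6
```

```text
clock: 8.6
position: [0.625, 0.0812, 0.1324]
ee_rot: [0.986, -0.17, 0.002, -0.001]
ft_force: [0.3, -0.1, -0.6]
grip_width: -0.001
8.6 [0.625  0.0812 0.1324] [ 0.3 -0.1 -0.6]
[  44   54  127   43 3967] box-frame mm 2/50/98% [[-45.0, 96.0, 69.0], [-6.0, 108.0, 76.0], [31.0, 117.0, 81.0]]
[219 143  13 153 660] box-frame mm 2/50/98% [[63.0, -58.0, 58.0], [64.0, -0.0, 70.0], [65.0, 60.0, 71.0]]
[   0  146   64  152 4105] box-frame mm 2/50/98% [[-100.0, -58.0, 69.0], [-91.0, 5.0, 75.0], [-78.0, 60.0, 79.0]]
```

View pics/w6.png

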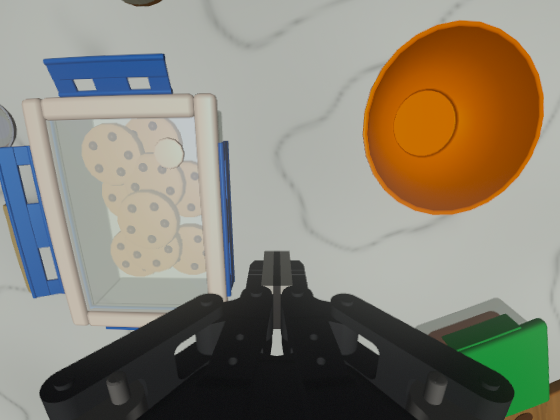

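```bash
python3 -m crank '[[[-0.63,0.22,0,0,0,0,0],[-0.63,0.22,0,0,0,0,0],[-0.63,0.22,0,0,0,0,0],[-0.63,0.22,0,0,0,0,0],[-0.64,0.22,0,0,0,0,0],[0,0,0,0,0,0,0],[0,0,0,0,0,0,0]]]'
python3 look.py w7
```

```text
clock: 9.52
position: [0.434, 0.1457, 0.1287]
ee_rot: [0.985, -0.17, -0.0, 0.0]
ft_force: [-0.2, -0.5, 0.0]
grip_width: 0.001
9.525 [0.434  0.1457 0.1287] [-0.2 -0.5  0. ]
[ 354   46  132   44 4378] box-frame mm 2/50/98% [[-46.0, 96.0, 69.0], [-9.0, 109.0, 76.0], [30.0, 118.0, 81.0]]
[ 273  138   34  125 3160] box-frame mm 2/50/98% [[-101.0, -18.0, 69.0], [-91.0, 20.0, 75.0], [-78.0, 61.0, 79.0]]
[470 142  36 151 374] box-frame mm 2/50/98% [[62.0, -58.0, 69.0], [63.0, 12.0, 70.0], [65.0, 60.0, 72.0]]
```

View pics/w7.png

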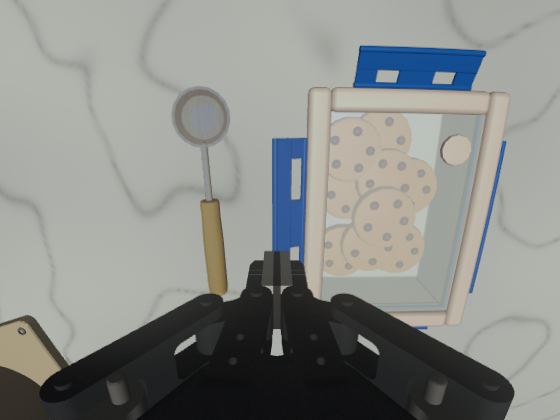

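```bash
python3 -m crank '[[[0,0,-0.4,0,0,0,0],[0,0,-0.2,0,0,0,0],[0,0,-0.2,0,0,0,0],[0,0,-0.2,0,0,0,0],[0,0,-0.2,0,0,0,0],[0,0,-0.2,0,0,0,0],[0,0,-0.2,0,0,0,0],[0,0,0,0,0,0,0]]]'
python3 look.py w8
```

```text
clock: 10.58
position: [0.4334, 0.146, 0.0323]
ee_rot: [0.985, -0.17, -0.001, 0.0]
ft_force: [-0.9, -0.8, 0.5]
grip_width: 0.001
10.575 [0.4334 0.146  0.0323] [-0.9 -0.8  0.5]
[ 424    0  136   67 6832] box-frame mm 2/50/98% [[-48.0, 95.0, 69.0], [-25.0, 104.0, 73.0], [-2.0, 112.0, 78.0]]
[ 312  153   23  148 1600] box-frame mm 2/50/98% [[-81.0, -3.0, 48.0], [-80.0, 33.0, 70.0], [-78.0, 61.0, 71.0]]
```

View pics/w8.png

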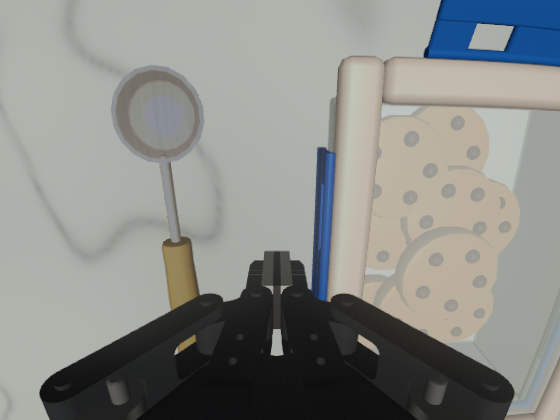

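```bash
python3 -m crank '[[[0.032,-0.011,0,0,0,0,0],[0.032,-0.011,0,0,0,0,0],[0,0,0,0,0,0,0]]]'
python3 -m crank '[[[0.032,-0.011,0,0,0,0,0],[0,0,0,0,0,0,0]]]'
```

```text
clock: 11.0
position: [0.4379, 0.145, 0.0335]
ee_rot: [0.985, -0.17, 0.0, -0.0]
ft_force: [-3.0, 1.3, 0.8]
grip_width: -0.002
clock: 11.25
position: [0.4392, 0.1446, 0.0334]
ee_rot: [0.986, -0.17, -0.0, 0.0]
ft_force: [-5.3, 1.9, 4.4]
grip_width: -0.004
```

```bash
python3 -m crank '[[[-0.12,0.04,0,0,0,0,0],[-0.25,0.08,0.2,0,0,0,0],[0,0,0.7,0,0,0,0],[0,0,0.7,0,0,0,0],[0,0,0,0,0,0,0]]]'
python3 look.py w9
```

```text
clock: 11.88
position: [0.4194, 0.1519, 0.1321]
ee_rot: [0.985, -0.17, 0.003, -0.001]
ft_force: [0.3, 0.1, -0.8]
grip_width: -0.001
11.875 [0.4194 0.1519 0.1321] [ 0.3  0.1 -0.8]
[ 376   50  129   44 4063] box-frame mm 2/50/98% [[-45.0, 96.0, 69.0], [-8.0, 109.0, 76.0], [31.0, 118.0, 81.0]]
[318 138  12 156 692] box-frame mm 2/50/98% [[-79.0, -57.0, 57.0], [-78.0, 10.0, 70.0], [-77.0, 60.0, 71.0]]
[485 143  37 148 332] box-frame mm 2/50/98% [[63.0, -58.0, 69.0], [65.0, 13.0, 70.0], [67.0, 61.0, 72.0]]
```

View pics/w9.png

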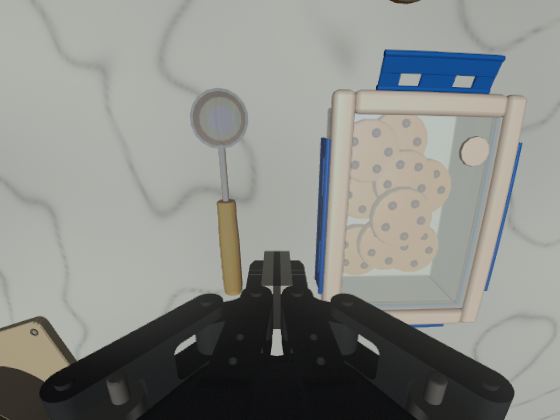

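```bash
python3 -m crank '[[[0.58,0.3,0,0,0,0,0],[0.58,0.3,0,0,0,0,0],[0.58,0.3,0,0,0,0,0],[0.58,0.3,0,0,0,0,0],[0,0,0,0,0,0,0],[0,0,0,0,0,0,0]]]'
python3 look.py w10
```

```text
clock: 12.68
position: [0.5557, 0.2233, 0.1279]
ee_rot: [0.986, -0.169, -0.001, 0.0]
ft_force: [-0.2, -0.4, -0.1]
grip_width: 0.001
12.675 [0.5557 0.2233 0.1279] [-0.2 -0.4 -0.1]
[ 226  223  112   24 2293] box-frame mm 2/50/98% [[-44.0, 96.0, 69.0], [-6.0, 109.0, 76.0], [32.0, 118.0, 81.0]]
```

View pics/w10.png

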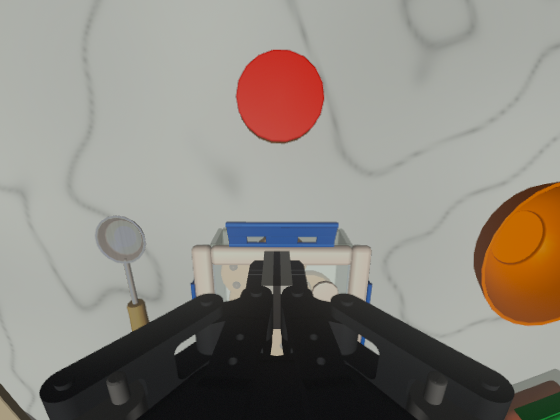

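```bash
python3 -m crank '[[[0.02,0.04,-0.4,0,0,0,0],[0,0,-0.2,0,0,0,0],[0,0,-0.2,0,0,0,0],[0,0,-0.2,0,0,0,0],[0,0,-0.2,0,0,0,0],[0,0,-0.2,0,0,0,0],[0,0,-0.2,0,0,0,0],[0,0,0,0,0,0,0]]]'
python3 -m crank '[[[-0.012,-0.032,0,0,0,0,0],[-0.012,-0.032,0,0,0,0,0],[0,0,0,0,0,0,0]]]'
```

```text
clock: 13.72
position: [0.5572, 0.2252, 0.0319]
ee_rot: [0.985, -0.17, -0.001, 0.001]
ft_force: [0.5, -0.6, 0.8]
grip_width: 0.003
clock: 14.1
position: [0.5568, 0.2217, 0.0337]
ee_rot: [0.985, -0.17, 0.0, -0.0]
ft_force: [-0.3, 0.0, 0.9]
grip_width: 0.001
```

```bash
python3 -m crank '[[[-0.012,-0.032,0,0,0,0,0],[0,0,0,0,0,0,0]]]'
python3 -m crank '[[[-0.012,-0.032,0,0,0,0,0],[0,0,0,0,0,0,0]]]'
```

```text
clock: 14.35
position: [0.556, 0.2207, 0.0337]
ee_rot: [0.986, -0.17, 0.0, -0.001]
ft_force: [1.0, 2.3, -0.1]
grip_width: 0.004
clock: 14.6
position: [0.5552, 0.2186, 0.0336]
ee_rot: [0.986, -0.17, 0.0, -0.0]
ft_force: [0.8, 4.3, 1.1]
grip_width: 0.001
```

Pressed home. Retract outward (staying short of the jar), then up and away for a check.

```bash
python3 -m crank '[[[0.03,0.1,0,0,0,0,0],[0.03,0.1,0.2,0,0,0,0],[0,0,0.7,0,0,0,0],[0,0,0.8,0,0,0,0],[0,0,0.9,0,0,0,0],[0,0,0.9,0,0,0,0],[0,0,0,0,0,0,0]]]'
python3 -m crank '[[[-0.3,-0.85,0,0,0,0,0],[-0.3,-0.85,0,0,0,0,0],[-0.3,-0.85,0,0,0,0,0],[-0.3,-0.85,0,0,0,0,0],[-0.1,-0.85,0,0,0,0,0],[0,-0.6,0,0,0,0,0],[0,0,0,0,0,0,0],[0,0,0,0,0,0,0]]]'
python3 look.py w11
python3 - <<'E'
from h import *
p,d=manip.camera('top');cv2.imwrite('pics/top1.png',p)
q,_=manip.camera('scene')
cv2.imwrite('pics/c1.png',np.hstack([cv2.resize(p[160:310,150:310],None,fx=2.5,fy=2.5),cv2.resize(q[150:250,240:346],(398,375))]))
E
```

```text
clock: 15.48
position: [0.5601, 0.2316, 0.2486]
ee_rot: [0.985, -0.17, 0.003, -0.002]
ft_force: [1.2, 0.4, -0.6]
grip_width: 0.001
clock: 16.48
position: [0.4806, -0.06, 0.2432]
ee_rot: [0.986, -0.169, -0.0, -0.0]
ft_force: [-0.7, 0.7, 0.0]
grip_width: -0.001
16.475 [ 0.4806 -0.06    0.2432] [-0.7  0.7  0. ]
[181   0   7  81 219] box-frame mm 2/50/98% [[-79.0, -62.0, 68.0], [-77.0, -25.0, 70.0], [-76.0, 9.0, 72.0]]
[326   0   5  81 235] box-frame mm 2/50/98% [[64.0, -62.0, 68.0], [65.0, -26.0, 70.0], [67.0, 8.0, 71.0]]
[220 114  75   4 220] box-frame mm 2/50/98% [[-43.0, -101.0, 68.0], [-5.0, -99.0, 70.0], [32.0, -98.0, 72.0]]
```

View pics/w11.png

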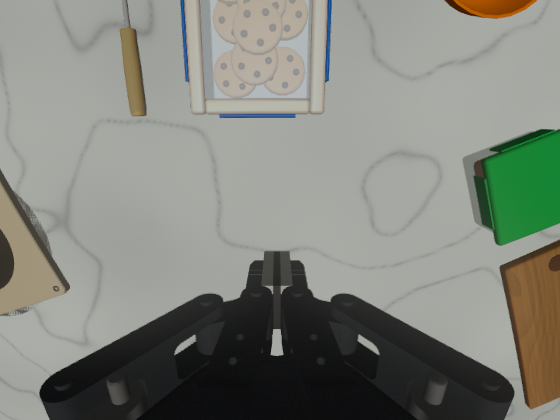

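View pics/c1.png

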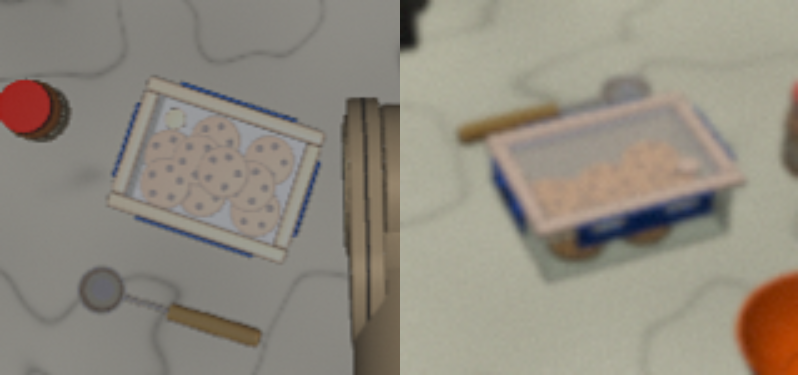

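```bash
python3 -m crank '[[[0.3,0.85,0,0,0,0,0],[0.3,0.85,0,0,0,0,0],[0.3,0.85,0,0,0,0,0],[0.3,0.85,0,0,0,0,0],[0.1,0.85,0,0,0,0,0],[0,0.4,0,0,0,0,0],[0,0,0,0,0,0,0],[0,0,0,0,0,0,0]]]'
python3 look.py w12
```

```text
clock: 17.62
position: [0.5588, 0.2176, 0.2432]
ee_rot: [0.985, -0.17, 0.0, 0.0]
ft_force: [0.3, 0.4, -0.6]
grip_width: -0.005
17.625 [0.5588 0.2176 0.2432] [ 0.3  0.4 -0.6]
[241 199  69   4 151] box-frame mm 2/50/98% [[-42.0, 94.0, 58.0], [0.0, 94.0, 70.0], [31.0, 96.0, 71.0]]
```

View pics/w12.png

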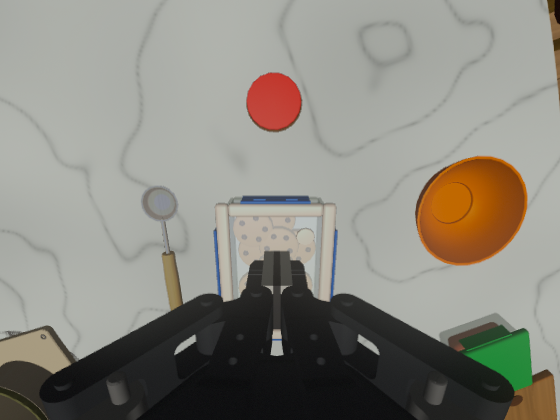

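```bash
python3 - <<'E'
from h import *
from look import go
p,d,W,o=go('w13')
hsv=cv2.cvtColor(p,cv2.COLOR_BGR2HSV)
C=np.array([.527,.1148]);yw=-.342;by=np.array([-np.sin(yw),np.cos(yw)])
for u in (250,262,296):
  for v in range(192,208):
    print(u,v,p[v,u].tolist(),((W[v,u,:2]-C)@by*1000).round(1),(W[v,u,2]*1000).round(1))
E
```

```text
17.675 [0.5589 0.2171 0.2433] [-0.6 -0.3 -0.7]
[240 198  70   5 195] box-frame mm 2/50/98% [[-44.0, 93.0, 57.0], [-8.0, 94.0, 70.0], [30.0, 96.0, 72.0]]
250 192 [171, 177, 175] 88.6 1.3
250 193 [171, 177, 175] 87.2 1.4
250 194 [171, 177, 175] 86.0 2.3
250 195 [143, 136, 127] 96.1 47.4
250 196 [99, 79, 67] 95.7 50.8
250 197 [82, 67, 60] 95.6 55.0
250 198 [104, 74, 60] 95.3 58.4
250 199 [93, 70, 60] 95.4 63.4
250 200 [114, 78, 60] 96.1 70.5
250 201 [154, 100, 66] 94.8 70.0
250 202 [161, 103, 66] 94.0 71.1
250 203 [128, 98, 84] 92.5 70.2
250 204 [137, 145, 154] 91.1 69.2
250 205 [159, 171, 178] 90.5 71.4
250 206 [171, 183, 184] 89.3 71.4
250 207 [180, 192, 188] 88.4 72.3
262 192 [171, 177, 175] 88.8 2.4
262 193 [171, 177, 175] 87.1 1.0
262 194 [171, 177, 175] 85.5 0.5
262 195 [144, 136, 128] 95.7 46.1
262 196 [99, 79, 68] 95.9 51.6
262 197 [81, 65, 59] 95.6 55.0
262 198 [135, 88, 63] 94.9 57.2
262 199 [162, 104, 66] 94.4 59.7
262 200 [141, 91, 63] 96.4 71.5
262 201 [156, 102, 67] 94.9 70.1
262 202 [158, 100, 64] 93.5 69.3
262 203 [124, 96, 82] 92.5 70.2
262 204 [135, 144, 152] 91.5 70.6
262 205 [158, 171, 177] 90.5 71.6
262 206 [171, 184, 184] 89.1 70.6
262 207 [180, 192, 188] 88.5 72.5
296 192 [170, 175, 173] 88.6 1.5
296 193 [170, 175, 173] 87.0 0.7
296 194 [170, 175, 173] 85.7 1.1
296 195 [134, 125, 119] 95.7 45.7
296 196 [90, 69, 59] 95.8 51.3
296 197 [75, 64, 59] 95.6 55.0
296 198 [142, 92, 62] 95.2 58.2
296 199 [141, 93, 64] 93.8 57.6
296 200 [130, 86, 61] 95.4 67.6
296 201 [158, 103, 68] 95.2 71.5
296 202 [157, 99, 64] 93.4 69.1
296 203 [126, 106, 100] 91.7 67.3
296 204 [132, 142, 151] 91.7 71.6
296 205 [153, 165, 171] 90.4 71.0
296 206 [170, 183, 183] 89.5 72.2
296 207 [180, 192, 188] 88.4 72.3
```

The left flap hangs vertical: its face stays at 95–96 mm from z 46 to z 70 mm. The robot is clear of everything, so I'm handing in.

```bash
python3 -c "
from workcell import manip
print(manip.hand_in())"
```

```text
the job is handed in; nothing more can be done
None
```

All four flaps are pressed shut, and I handed the job in at about 17.7 s of the 56 s allowed. With the fingers closed, I pressed the flaps right, far, near, left: down outside each hinge, then a few millimetres in toward the glass.

**Flaps:** The last pictures show only thin blue edges at the lid on all sides, and no flap sprang back after I let go. For the left flap I also measured the face, which hangs vertical: 95–96 mm out at every height from 46 to 70 mm. The other three were judged from the pictures and top-edge positions only, with no angle measured.

**Box movement:** I pushed longer than needed on the far flap, so the box slid about 7 mm toward −x. Later presses left it roughly 6 mm in x and 2–3 mm in y from its start, well inside the 40 mm limit. It still stands flat.

**Other things:** Wrist forces read after each move stayed near 7 N or below. The jar, spoon, bowl and small box look undisturbed. I did not check the mug, tumbler or spray bottle in the last pictures, but the arm never came near them. When I handed in, the gripper was about 0.24 m up and touching nothing.

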